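Clamp the clip jar and unscrew its lid

TASK

Turn the red handle of the jar vise clockwise all the way to the green dot so that the jar of paper clips is clamped, then unscrew the white lid counter-clockwise until its threads let go, without the jar turning round or coming out of the vise. Lift the lid straight up and finish still holding it in the gripper, level and centred just above the open jar, a centimetre or two clear of the rim; leave the vise clamped and the other things on the desk undisturbed.

Things in the scene. Friction and masses are not known exactly. Their poses are not given: they have to be found in the camera images.
- vise: Grey jar vise fixed to the desk, base plate 104 (x) x 246 (y) x 12 mm; origin under the plate's centre on the desk, z up. The jar stands on the plate about 65 mm from the origin along the vise's +y; the handle's axis is 70 mm from the origin along its -y. Beside the jar stand a dark steel V block (farthest +y side) and a sliding jaw, both no higher than 57 mm over the desk. The vise's housing under the handle is 66 x 66 mm and 48 mm high over the desk.
- handle (a joint): Turn of the red handle, rad: 0 = open (pointer at the red dot), 1.3 = clamped (pointer at the green dot), both hard stops. Grows clockwise seen from above. Stiff (up to about 0.25 N m), with a detent to push past near each end; it stays where it is left. It pushes the sprung jaw 8 mm towards the jar.
- handle_grip (a point): Centre of the red bar of the handle, on its vertical turning axis, 79 mm above the desk. The bar is 66 mm long along this point's x, 13 mm thick along its y and 30 mm high (64 to 94 mm over the desk); the point turns with the handle, its +x towards the white pointer stripe.
- jar: Loose clear jar of paper clips, 68 mm across, 0.3 kg; origin at the centre of its underside, on the vise plate (12 mm above the desk), z up. Its yaw is arbitrary. Body 68 mm high, neck 44 mm across up to 92 mm. Until the vise is clamped the jar turns along with its lid. Clamping shifts it up to about 4 mm; then it holds against the unscrewing and a pull of about 10 N.
- jar_mark (a point): Blue dot on the jar's side, 34 mm from its axis, 52 mm above its underside.
- jar_rim (a point): Centre of the jar's mouth, top of its neck, 92 mm above its underside. The lid's threads let go after about 50 degrees counter-clockwise seen from above, the lid rising 2 mm; the sprung rubber seal then lifts it to 3.5 mm above closed. Past about 95 degrees it meets a stop. So turn about 70 degrees (1.2 rad), then lift straight up.
- lid_center (a point): Centre of the white ribbed lid, half-way up: round, 62 mm across, 26 mm high, 0.05 kg, loose but held by three thread lugs. Screwed on, this point is 91 mm above the jar's underside (about 103 mm above the desk) and its top 116 mm above the desk. Unscrewing takes about 0.3 N m; afterwards it must be raised about 15 mm from closed for its skirt to clear the rim.
- mug: Bystander: dark mug with a handle; origin at the centre of its underside. Leave alone.
- notebook: Bystander: purple notebook lying flat; origin at the centre of its underside. Leave alone.
- tape_roll: Bystander: roll of tape lying flat; origin at the centre of its underside. Leave alone.
- scissors: Bystander: blue-handled scissors lying flat; origin at the centre of its underside. Leave alone.
- smartphone: Bystander: black phone lying flat; origin at the centre of its underside. Leave alone.
- eraser: Bystander: small blue and white eraser; origin at the centre of its underside. Leave alone.

How it is judged:
On the way, in this order (a step that is already met when the one before it is completed fails the run):
1. the vise is clamped (handle within 0.1 rad of its stop) while the lid is still screwed on (value of joint handle above 1.2 rad and z of lid_center in the frame of jar below 0.0925 m), for 0.2 s.
2. the lid's threads are disengaged (lid at least 2.7 mm above its closed height) with the jar still clamped (z of lid_center in the frame of jar above 0.0937 m and value of joint handle above 1.2 rad), for 0.1 s.
At the end, for the whole second after the job is handed in: Lid held still in the gripper, level (0.2 rad), within 15 mm of the jar's axis, lid centre 108 to 155 mm above the jar's underside, touching neither jar nor vise; handle within 0.1 rad of clamped; jar upright, its blue dot within 20 mm of its start (z of lid_center in the frame of jar between 0.108 and 0.155 m and horizontal distance between lid_center and jar_rim below 0.015 m and angle between lid_center's own z axis and vertical below 0.2 rad and contact force between lid and the fingers above 1 N and contact force between lid and jar below 0.05 N and contact force between lid and vise below 0.05 N and linear speed of lid below 0.02 m/s and value of joint handle above 1.2 rad and angle between jar's own z axis and vertical below 0.06 rad and linear speed of jar below 0.01 m/s and distance of jar_mark from where it was at the start of the episode below 0.02 m); the arm keeps its last pose, push and grip.
It fails at once if the jar turns round or leaves its place in the vise (blue dot moves more than 20 mm) (distance of jar_mark from where it was at the start of the episode above 0.02 m).
It fails at once if a bystander is disturbed (moves more than 20 mm) (distance of any of mug, notebook, tape_roll, scissors, smartphone, eraser from where it was at the start of the episode above 0.02 m).
It also fails if it takes over 48 s, if anything falls off the work surface, if the arm or the gripper's body presses on something with over 40 N, if the wrist force passes 120 N, or if a joint passes its speed limit or range.

ROBOT

A 6-joint arm with a two-finger parallel gripper is mounted at the origin on a cart in front of the work surface, level with it; the furniture and walls round the work are solid. World frame = base frame: x ahead of the robot, y to its left, z up, the work surface at z = 0. Lengths are in m, angles in rad, forces in N, time in s.
With the tool pointing down it reaches from about 0.375 to 0.9 m from the base axis. Payload 3.1 kg.
Tool frame: the origin (TCP) lies midway between the tips of the shut fingers; the grasp point (between the pads) lies 19 mm behind it; z points along the fingers, x is the direction in which the jaws open and shut, and the axes are right-handed (so a half turn about z gives the same grasp; the last joint's range is limited). The gripper opens to 87 mm and grips with 3 to 60 N. Pads are 19 mm wide; open, the fingers measure 117 mm over their backs; the gripper's body (75 mm by 190 mm) begins 51 mm behind the grasp point.
Start: joints at [-1.486, 0.527, 1.433, -0, 1.181, -0.178], TCP at [0.162, -0.604, 0.223] pointing down, gripper open.
Joint ranges: [-3.08, 3.08], [-0.75, 2.2], [0.22, 2.44], [-1.43, 4.57], [0, 2.65], [-2.85, 2.85]. Speed limits (rad/s): [2.79, 2.79, 3.14, 3.14, 3.14, 3.14].

INTERFACE

Orientations are given as a unit quaternion [x, y, z, w].
In Python, from rig import * gives the robot as it stands.
- The arm moves only by the tool drive_tool, never from a script. Its argument "plan" is a list of rows, each an object with "offset": the shift along the tool's x, y, z in cm, a list of three; "delta_rot": the turn, a rotation vector about the tool's x, y, z in degrees, a list of three; "jaw": the finger opening in cm, from 0 to 8.7. In form: [{"offset": [dx, dy, dz], "delta_rot": [wx, wy, wz], "jaw": jaw}, ...]. A call has exactly 8 rows; each row is the pose to reach, as a shift and turn from the pose commanded when the call began, along the tool's axes at that moment; what a row does not reach only later rows make up. A row lasts 1/12 s, in which the tool goes at most 41.7 mm and 7.16 degrees, less where a joint would pass 70% of its speed; a pose out of reach is approached as far as the arm can. A call with a gripper value outside its range is refused whole. The fingers move at their own pace and stop on an object; "squeeze" is the grip in N (left out, the last holds). Time passes only in rows, so rows that repeat a pose let the fingers close, or fill a call up. It gives the time, the measured TCP pose, the force and the opening at its end, in the units of the state.
- get_obs(): the state, without advancing time (a new reading comes with each control period).
- camera(name): name is "scene" or "top"; returns the picture (480x640x3 uint8, red, green, blue); there is no depth.
- calibration(name): a dict with "K" (3x3 intrinsics, pixels), "pose" (4x4, takes a point from camera to world coordinates). Camera axes: x right, y down, z forward; pixel columns grow to the right and rows downward; lengths in m; the calibration is good to about 2 mm. A picture is of the moment at which its call begins. calibration takes no time and is no camera call.
- hand_in(): hands the job in, once; it reports no verdict.
The state is a dict: "time": time; "q": joint angles; "joint_velocities": joint speeds; "joint_torque": joint torques, N m; "position": TCP position; "tool_rot": TCP orientation; "ft_force": force on the tool from outside, world axes, zero at the start; "moment": the same for the moment, N m; "grip_width": finger opening in m.
Only numpy, scipy, OpenCV 4.12 (cv2) and the standard library are available. Lean on these libraries where they do the work, as an engineer would, in place of code of your own. Each camera call takes 0.05 s, during which the arm holds its last target.

## Working session

There is one attempt and no reset: what is moved stays moved. The work goes in short steps, Python scripts to look and compute and a tool call to move; the robot and the scene stay as the last step left them, time stands still between calls to the robot, and variables do not carry over. Pictures are saved under pics/ and viewed, and the job is handed in when it is done.

Besides the shell and the picture viewer there is one more tool, called after "Call:" as name(argument=value, ...) on one line, values as JSON. drive_tool: Moves the arm, as the interface text tells. Its arguments: {"type":"object","properties":{"plan":{"type":"array","items":{"type":"object","properties":{"offset":{"type":"array","items":{"type":"number"}},"delta_rot":{"type":"array","items":{"type":"number"}},"jaw":{"type":"number"}}}},"squeeze":{"type":"number"}},"required":["plan"]}

```bash
mkdir -p pics; ls
python3 - <<'E'
from rig import *
import cv2,numpy as np
print(get_obs())
for n in("scene","top"):
    im=camera(n);cv2.imwrite(f"pics/{n}0.png",im[:,:,::-1]);c=calibration(n);print(n,np.round(c["K"],2).tolist(),np.round(c["pose"],4).tolist())
E
```

```text
pics
{'time': 0.0, 'q': array([-1.48652402e+00,  5.28500986e-01,  1.43392168e+00,  1.63553059e-05,
        1.18137208e+00, -1.78497492e-01]), 'joint_velocities': array([-1.63473457e-04, -1.90254307e-04, -6.99243504e-04,  9.34411085e-06,
        4.15297672e-04,  3.26613417e-04]), 'joint_torque': array([-5.16972541e-04, -4.40046859e+01, -1.76590347e+01,  6.30801916e-02,
        5.80654631e-02, -1.78460418e-04]), 'position': array([ 0.16231903, -0.60278962,  0.22154407]), 'tool_rot': array([ 7.93646245e-01, -6.08378521e-01, -7.35436173e-04, -8.19451296e-04]), 'ft_force': array([-0.43442599,  0.47635612, -0.28987241]), 'moment': array([-0.01486843, -0.00646187,  0.00084033]), 'grip_width': 0.08668725366979306}
scene [[472.08, 0.0, 323.16], [0.0, 472.08, 240.29], [0.0, 0.0, 1.0]] [[-0.6725, -0.3473, 0.6536, -0.0995], [-0.7401, 0.3263, -0.588, 0.6267], [-0.0091, -0.8791, -0.4765, 0.5895], [0.0, 0.0, 0.0, 1.0]]
top [[591.27, 0.0, 312.59], [0.0, 591.27, 234.98], [0.0, 0.0, 1.0]] [[-0.0247, -0.9976, 0.0644, 0.4939], [-0.9995, 0.0259, 0.0176, -0.0013], [-0.0192, -0.064, -0.9978, 1.5995], [0.0, 0.0, 0.0, 1.0]]
```

```bash
sleep 1
```

```text
(no output)
```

View pics/scene0.png

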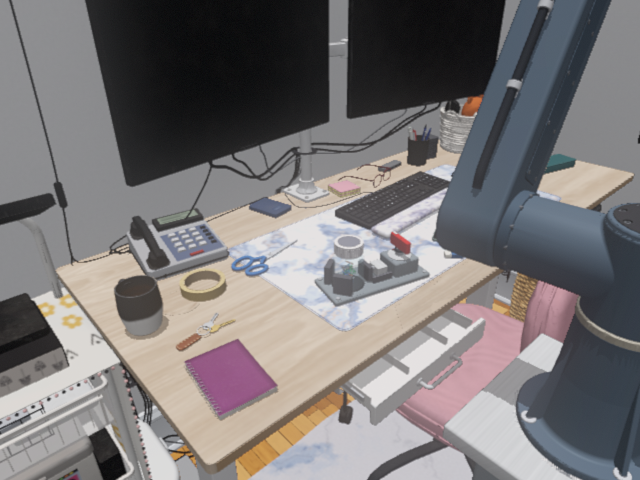

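View pics/top0.png

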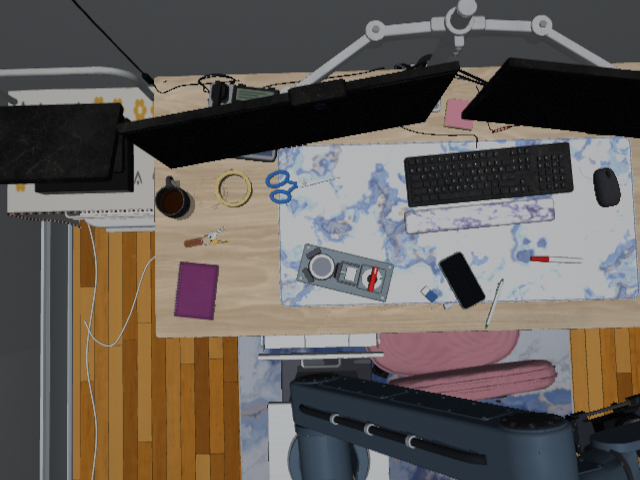

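The top view shows the vise at about (345,272). The jar lid is near (321,266) and the red handle near (372,279). I'll zoom in on both views next.

Run:
```python
import cv2,numpy as np
a=cv2.imread("pics/top0.png")[230:310,285:405];b=cv2.imread("pics/scene0.png")[220:310,305:440]
cv2.imwrite("pics/t1.png",cv2.resize(a,None,fx=6.5,fy=6.5,interpolation=cv2.INTER_CUBIC))
cv2.imwrite("pics/s1.png",cv2.resize(b,None,fx=5.9,fy=5.9,interpolation=cv2.INTER_CUBIC))
```

```text
(no output)
```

View pics/t1.png

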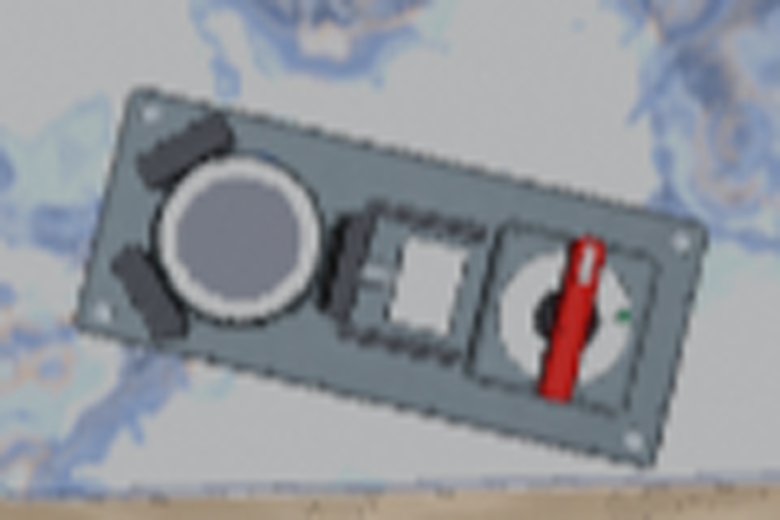

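View pics/s1.png

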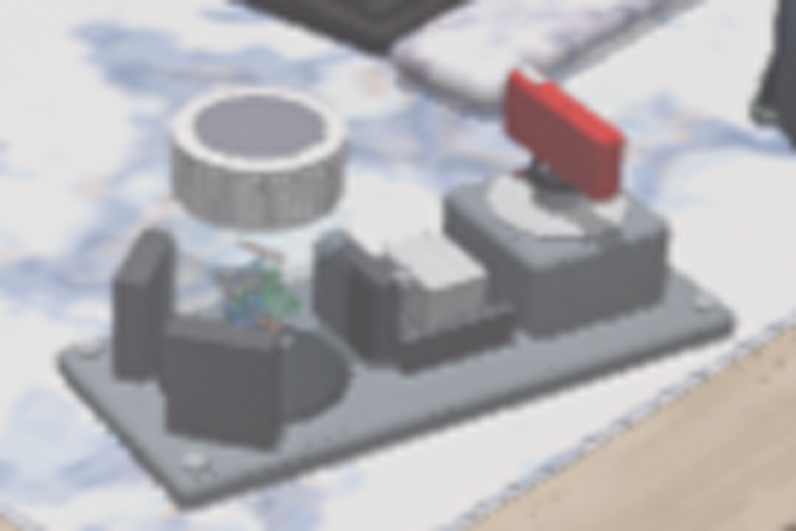

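```bash
cat > h.py <<'E'
import cv2,numpy as np
from rig import *
def ray(n,uv,z):
    c=calibration(n);K=np.array(c["K"]);P=np.array(c["pose"])
    uv=np.atleast_2d(np.float64(uv));d=np.c_[uv,np.ones(len(uv))]@np.linalg.inv(K).T@P[:3,:3].T
    o=P[:3,3];return o+d*((z-o[2])/d[:,2])[:,None]
def redmask(im):
    im=im.astype(int);return ((im[...,0]>120)&(im[...,0]>im[...,1]*2)&(im[...,0]>im[...,2]*2)).astype(np.uint8)
def crop(m,x0,x1,y0,y1):
    o=np.zeros_like(m);o[y0:y1,x0:x1]=m[y0:y1,x0:x1];return o
E
python3 - <<'E'
from h import *
im=cv2.imread("pics/top0.png")[:,:,::-1]
# red bar
m=crop(redmask(im),350,400,255,300);ys,xs=np.nonzero(m)
p=ray("top",np.c_[xs,ys],.094)[:,:2]
r=cv2.minAreaRect(np.float32(p*1000));print("bar",r,np.round(cv2.boxPoints(r),1).tolist(),p.mean(0))
u,s,v=np.linalg.svd(p-p.mean(0));print("axis",v[0])
# plate corners (upscaled pixels ->)
cor=np.array([[135,88],[708,230],[652,467],[78,325]])/6.5+[285,230]-.5+.5/6.5
q=ray("top",cor,.012)[:,:2];print("plate",np.round(q,4).tolist(),q.mean(0),[np.linalg.norm(q[i]-q[(i+1)%4]) for i in range(4)])
yd=(q[0]+q[3]-q[1]-q[2]);yd/=np.linalg.norm(yd);print("yd",yd,"jar",q.mean(0)+.065*yd,"hdl",q.mean(0)-.07*yd)
# lid top: grey disc and outer ring
g=cv2.cvtColor(np.ascontiguousarray(im),cv2.COLOR_RGB2HSV)
def circ(uvc,rad,z): print("lid",ray("top",uvc,z),ray("top",[uvc[0]+rad,uvc[1]],z)-ray("top",uvc,z))
mm=((im.min(2)>185)).astype(np.uint8);mm=crop(mm,305,340,248,284)
n,l,st,ce=cv2.connectedComponentsWithStats(mm);i=1+st[1:,4].argmax();c,_=cv2.findContours((l==i).astype(np.uint8),0,1);c=max(c,key=cv2.contourArea)
print(st[i]);print(cv2.fitEllipse(c));circ(np.array(cv2.minEnclosingCircle(c)[0]),cv2.minEnclosingCircle(c)[1],.116)
circ(np.array([240,239])/6.5+[285,230]-.42,82/6.5,.116)
# scene
c=np.array([260,129])/5.9+[305,220]-.42;print("scene lid",ray("scene",c,.116))
c=np.array([563,130])/5.9+[305,220]-.42;print("scene bar c",ray("scene",c,.079))
E
```

```text
bar ((476.13067626953125, -124.60858154296875), (11.02476978302002, 62.642066955566406), 74.19920349121094) [[444.5, -121.4000015258789], [504.79998779296875, -138.39999389648438], [507.79998779296875, -127.80000305175781], [447.5, -110.80000305175781]] [ 0.47315048 -0.12364892]
axis [-0.96348898  0.26774799]
plate [[0.575, 0.0468], [0.5104, -0.1877], [0.414, -0.1615], [0.4778, 0.0726]] [ 0.49427502 -0.05743547] [np.float64(0.24317326970610548), np.float64(0.09992875468249245), np.float64(0.24268311319728492), np.float64(0.10055340457452648)]
yd [0.26420387 0.96446685] jar [0.51144828 0.00525488] hdl [ 0.47578075 -0.12494815]Traceback (most recent call last):
  File "<stdin>", line 16, in <module>
ValueError: attempt to get argmax of an empty sequence
```

```bash
python3 - <<'E'
from h import *
c=np.array([240,239])/6.5+[285,230]-.42;print("top lid",ray("top",c,.116),"rad",82/6.5*.0025)
c=np.array([260,129])/5.9+[305,220]-.42;print("scene lid",ray("scene",c,.116))
c=np.array([563,130])/5.9+[305,220]-.42;print("scene bar c",ray("scene",c,.079))
E
python3 - <<'E'
from rig import *
from scipy.spatial.transform import Rotation as R
import numpy as np
o=get_obs();M=R.from_quat(o["tool_rot"]).as_matrix();print(M.round(4))
print(o['q'],o['position'])
# desired jaw dir for handle: perp to bar = +-(0.264,.9645)
yx=np.degrees(np.arctan2(M[1,0],M[0,0]));print("yaw x",yx, "targets", np.degrees(np.arctan2(.9645,.264)))
d=np.array([.4757,-.1247,.22])-o['position'];print("tool-frame d cm",M.T@d*100)
E
```

```text
top lid [[0.51034162 0.0045555  0.116     ]] rad 0.031538461538461536
scene lid [[0.50961375 0.00692165 0.116     ]]
scene bar c [[ 0.4775815  -0.12511694  0.079     ]]
[[ 2.598e-01 -9.657e-01 -1.000e-04]
 [-9.657e-01 -2.598e-01  1.900e-03]
 [-1.900e-03 -4.000e-04 -1.000e+00]]
[-1.48651476e+00  5.28374369e-01  1.43376621e+00  2.70748219e-05
  1.18138222e+00 -1.78499896e-01] [ 0.16233526 -0.60287823  0.22167129]
yaw x -74.94430138827374 targets 74.69211582618745
tool-frame d cm [-38.03613471 -42.68177794   0.25488817]
```

Call:
drive_tool(plan=[{"offset": [-1.5,-1.5,0],"delta_rot": [0,0,-5],"jaw": 4},{"offset": [-4,-4.5,0],"delta_rot": [0,0,-12],"jaw": 4},{"offset": [-6.5,-7.5,0],"delta_rot": [0,0,-19],"jaw": 4},{"offset": [-9,-10.5,0],"delta_rot": [0,0,-26],"jaw": 4},{"offset": [-11.5,-13.5,0],"delta_rot": [0,0,-33],"jaw": 4},{"offset": [-14,-16.5,0],"delta_rot": [0,0,-40],"jaw": 4},{"offset": [-16.5,-19,0],"delta_rot": [0,0,-46],"jaw": 4},{"offset": [-19,-21.5,0],"delta_rot": [0,0,-50],"jaw": 4}], squeeze=50)

```text
time: 0.77
position: [0.3213, -0.3622, 0.2223]
tool_rot: [0.977, -0.214, -0.0, -0.0]
ft_force: [0.5, -0.4, -0.0]
grip_width: 0.0438
```

```bash
cat > go.py <<'E'
import sys
from rig import *
from scipy.spatial.transform import Rotation as R
import numpy as np
# args x y z yaw : tool-frame offset (cm) and rotvec (deg) to a tool-down pose with jaw axis at yaw
def go(x,y,z,yaw):
    o=get_obs();M=R.from_quat(o["tool_rot"])
    t=np.radians(yaw);T=np.c_[[np.cos(t),np.sin(t),0],[np.sin(t),-np.cos(t),0],[0,0,-1]]
    print("t",round(o["time"],2),"pos",o["position"].round(4),"q",np.degrees(o["q"]).round(1),"F",o["ft_force"].round(1),"M",o["moment"].round(2),"w",round(o["grip_width"],4))
    print("offset",(M.inv().apply(np.array([x,y,z])-o["position"])*100).round(2),"rot",np.degrees((M.inv()*R.from_matrix(T)).as_rotvec()).round(2))
if __name__=="__main__": go(*map(float,sys.argv[1:]))
E
python3 go.py .476 -.1248 .2 74.7
```

```text
t 0.77 pos [ 0.3213 -0.3622  0.2223] q [-61.7  19.5 101.8   0.   58.8 -37. ] F [ 0.5 -0.4 -0. ] M [-0.01 -0.06  0.03] w 0.0438
offset [  4.15 -28.03   2.24] rot [-5.000e-02 -1.000e-02 -9.937e+01]
```

Call:
drive_tool(plan=[{"offset": [0.5,-2,0],"delta_rot": [0,0,-6],"jaw": 4},{"offset": [1,-6,0],"delta_rot": [0,0,-13],"jaw": 4},{"offset": [1.5,-10,0],"delta_rot": [0,0,-20],"jaw": 4},{"offset": [2,-14,0],"delta_rot": [0,0,-27],"jaw": 4},{"offset": [2.5,-18,0],"delta_rot": [0,0,-34],"jaw": 4},{"offset": [3,-22,0],"delta_rot": [0,0,-41],"jaw": 4},{"offset": [3.5,-25.5,0],"delta_rot": [0,0,-48],"jaw": 4},{"offset": [4,-28,0],"delta_rot": [0,0,-53],"jaw": 4}])

```text
time: 1.43
position: [0.4756, -0.124, 0.2223]
tool_rot: [0.969, 0.246, -0.0, -0.001]
ft_force: [-0.5, -0.9, -0.5]
grip_width: 0.0399
```

```bash
python3 go.py .476 -.1248 .2 74.7
```

```text
t 1.43 pos [ 0.4756 -0.124   0.2223] q [-27.7  20.  100.8   0.   59.2 -56.2] F [-0.5 -0.9 -0.5] M [-0.01 -0.15  0.03] w 0.0399
offset [0.   0.09 2.23] rot [-7.000e-02 -3.000e-02 -4.621e+01]
```

Call:
drive_tool(plan=[{"offset": [0,0,1],"delta_rot": [0,0,-6],"jaw": 4},{"offset": [0,0.1,2.5],"delta_rot": [0,0,-13],"jaw": 4},{"offset": [0,0.1,4],"delta_rot": [0,0,-20],"jaw": 4},{"offset": [0,0.1,5.5],"delta_rot": [0,0,-27],"jaw": 4},{"offset": [0,0.1,7],"delta_rot": [0,0,-34],"jaw": 4},{"offset": [0,0.1,8.5],"delta_rot": [0,0,-40],"jaw": 4},{"offset": [0,0.1,9.5],"delta_rot": [0,0,-45],"jaw": 4},{"offset": [0,0.1,10],"delta_rot": [0,0,-46.2],"jaw": 4}])

```text
time: 2.1
position: [0.4745, -0.1275, 0.121]
tool_rot: [0.797, 0.605, -0.001, -0.001]
ft_force: [-0.0, 0.1, 0.5]
grip_width: 0.04
```

```bash
python3 go.py .476 -.1248 .061 74.7
python3 - <<'E'
from h import *
b=camera("scene")[180:310,305:440,::-1]
cv2.imwrite("pics/s2.png",cv2.resize(b,None,fx=4.5,fy=4.5,interpolation=cv2.INTER_CUBIC))
E
```

```text
t 2.1 pos [ 0.4745 -0.1275  0.121 ] q [ -28.1   29.3  106.4   -0.    44.4 -102.5] F [-0.   0.1  0.5] M [ 0.09 -0.15 -0.07] w 0.04
offset [0.3  0.09 6.  ] rot [-0.18 -0.04 -0.31]
```

View pics/s2.png

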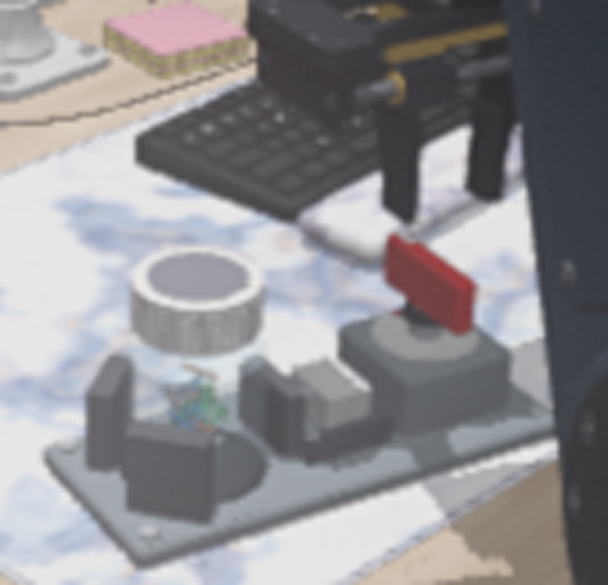

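The fingers straddle the bar from above, with finger ends near (400,215) and (490,190) and the bar at (430,285). I'll descend.

Call:
drive_tool(plan=[{"offset": [0.2,0.1,0.5],"delta_rot": [0,0,-0.3],"jaw": 4},{"offset": [0.3,0.1,1.5],"delta_rot": [0,0,-0.3],"jaw": 4},{"offset": [0.3,0.1,2.5],"delta_rot": [0,0,-0.3],"jaw": 4},{"offset": [0.3,0.1,3.5],"delta_rot": [0,0,-0.3],"jaw": 4},{"offset": [0.3,0.1,4.5],"delta_rot": [0,0,-0.3],"jaw": 4},{"offset": [0.3,0.1,5.3],"delta_rot": [0,0,-0.3],"jaw": 4},{"offset": [0.3,0.1,5.8],"delta_rot": [0,0,-0.3],"jaw": 4},{"offset": [0.3,0.1,6],"delta_rot": [0,0,-0.3],"jaw": 4}])

```text
time: 2.82
position: [0.4769, -0.1253, 0.0616]
tool_rot: [0.796, 0.606, -0.0, -0.001]
ft_force: [-0.3, 0.5, 0.3]
grip_width: 0.0398
```

```bash
python3 go.py .476 -.1248 .061 74.7
```

```text
t 2.82 pos [ 0.4769 -0.1253  0.0616] q [ -27.7   35.8  108.3    0.    36.  -102.3] F [-0.3  0.5  0.3] M [ 0.12 -0.18 -0.01] w 0.0398
offset [ 0.02 -0.1   0.06] rot [-0.08 -0.02 -0.16]
```

Call:
drive_tool(plan=[{"offset": [0,0,0],"delta_rot": [0,0,0],"jaw": 2.5},{"offset": [0,0,0],"delta_rot": [0,0,0],"jaw": 1.8},{"offset": [0,0,0],"delta_rot": [0,0,0],"jaw": 1},{"offset": [0,0,0],"delta_rot": [0,0,0],"jaw": 0.5},{"offset": [0,0,0],"delta_rot": [0,0,0],"jaw": 0},{"offset": [0,0,0],"delta_rot": [0,0,0],"jaw": 0},{"offset": [0,0,0],"delta_rot": [0,0,0],"jaw": 0},{"offset": [0,0,0],"delta_rot": [0,0,0],"jaw": 0}], squeeze=40)

```text
time: 3.48
position: [0.4776, -0.1248, 0.0643]
tool_rot: [0.796, 0.606, 0.001, 0.0]
ft_force: [-0.2, 3.3, 12.0]
grip_width: 0.0127
```

```bash
python3 go.py .476 -.1248 .061 74.7
```

```text
t 3.48 pos [ 0.4776 -0.1248  0.0643] q [-2.770e+01  3.550e+01  1.083e+02  1.000e-01  3.620e+01 -1.023e+02] F [-0.2  3.3 12. ] M [ 0.85 -0.03  0.04] w 0.0127
offset [-0.04 -0.16  0.33] rot [ 0.08 -0.04 -0.16]
```

The grip is good at 12.7 mm wide, but there is a 12 N upward push, so the tips are probably resting on the black hub. I'll open, rise 5 mm and grip again.

Call:
drive_tool(plan=[{"offset": [0,0,0],"delta_rot": [0,0,0],"jaw": 2.2},{"offset": [0,0,-0.2],"delta_rot": [0,0,0],"jaw": 2.2},{"offset": [0,-0.1,-0.5],"delta_rot": [0,0,0],"jaw": 2.2},{"offset": [0,-0.1,-0.5],"delta_rot": [0,0,0],"jaw": 1},{"offset": [0,-0.1,-0.5],"delta_rot": [0,0,0],"jaw": 0},{"offset": [0,-0.1,-0.5],"delta_rot": [0,0,0],"jaw": 0},{"offset": [0,-0.1,-0.5],"delta_rot": [0,0,0],"jaw": 0},{"offset": [0,-0.1,-0.5],"delta_rot": [0,0,0],"jaw": 0}], squeeze=50)

```text
time: 4.15
position: [0.4765, -0.1245, 0.0677]
tool_rot: [0.796, 0.606, 0.0, -0.0]
ft_force: [1.4, 5.4, 5.8]
grip_width: 0.0126
```

```bash
python3 go.py .476 -.1248 .067 74.7
```

```text
t 4.15 pos [ 0.4765 -0.1245  0.0677] q [-2.770e+01  3.500e+01  1.083e+02  1.000e-01  3.660e+01 -1.023e+02] F [1.4 5.4 5.8] M [ 0.98 -0.46  0.09] w 0.0126
offset [-0.04 -0.04  0.07] rot [ 0.01 -0.05 -0.16]
```

Call:
drive_tool(plan=[{"offset": [0,0,0],"delta_rot": [0,0,3],"jaw": 0},{"offset": [0,0,0],"delta_rot": [0,0,7],"jaw": 0},{"offset": [0,0,0],"delta_rot": [0,0,11],"jaw": 0},{"offset": [0,0,0],"delta_rot": [0,0,15],"jaw": 0},{"offset": [0,0,0],"delta_rot": [0,0,19],"jaw": 0},{"offset": [0,0,0],"delta_rot": [0,0,23],"jaw": 0},{"offset": [0,0,0],"delta_rot": [0,0,27],"jaw": 0},{"offset": [0,0,0],"delta_rot": [0,0,31],"jaw": 0}])

```text
time: 4.82
position: [0.4763, -0.1249, 0.0677]
tool_rot: [0.929, 0.37, 0.0, -0.0]
ft_force: [0.7, 3.3, 4.8]
grip_width: 0.0124
```

```bash
python3 go.py .476 -.1248 .067 0.2
```

```text
t 4.82 pos [ 0.4763 -0.1249  0.0677] q [-27.7  35.  108.3   0.   36.6 -71.1] F [0.7 3.3 4.8] M [ 0.67 -0.21  0.16] w 0.0124
offset [-0.02 -0.03  0.07] rot [-1.000e-02 -0.000e+00  4.319e+01]
```

Forces stay low, so I'll continue.

Call:
drive_tool(plan=[{"offset": [0,0,0],"delta_rot": [0,0,5],"jaw": 0},{"offset": [0,0,0],"delta_rot": [0,0,10],"jaw": 0},{"offset": [0,0,0],"delta_rot": [0,0,15],"jaw": 0},{"offset": [0,0,0],"delta_rot": [0,0,20],"jaw": 0},{"offset": [0,0,0],"delta_rot": [0,0,25],"jaw": 0},{"offset": [0,0,0],"delta_rot": [0,0,30],"jaw": 0},{"offset": [0,0,0],"delta_rot": [0,0,35],"jaw": 0},{"offset": [0,0,0],"delta_rot": [0,0,39],"jaw": 0}])

```text
time: 5.48
position: [0.4759, -0.1251, 0.0677]
tool_rot: [0.999, 0.038, -0.001, -0.0]
ft_force: [-1.0, 2.4, 6.1]
grip_width: 0.0125
```

```bash
python3 go.py .476 -.1248 .067 0.2
```

```text
t 5.48 pos [ 0.4759 -0.1251  0.0677] q [-27.7  35.  108.3  -0.   36.7 -32.1] F [-1.   2.4  6.1] M [ 0.46 -0.02  0.19] w 0.0125
offset [ 0.02 -0.03  0.07] rot [-0.    0.06  4.2 ]
```

Call:
drive_tool(plan=[{"offset": [0,0,0],"delta_rot": [0,0,2],"jaw": 0},{"offset": [0,0,0],"delta_rot": [0,0,4],"jaw": 0},{"offset": [0,0,0],"delta_rot": [0,0,5],"jaw": 0},{"offset": [0,0,0],"delta_rot": [0,0,6],"jaw": 0},{"offset": [0,0,0],"delta_rot": [0,0,7],"jaw": 0},{"offset": [0,0,0],"delta_rot": [0,0,7],"jaw": 0},{"offset": [0,0,0],"delta_rot": [0,0,7],"jaw": 0},{"offset": [0,0,0],"delta_rot": [0,0,7],"jaw": 0}])

```text
time: 6.15
position: [0.4758, -0.1251, 0.0677]
tool_rot: [1.0, -0.019, -0.001, 0.0]
ft_force: [-0.2, 4.3, 6.3]
grip_width: 0.0126
```

```bash
python3 go.py .476 -.1248 .067 0.2;  python3 - <<'E'
from h import *
b=camera("scene")[180:310,305:440,::-1]
cv2.imwrite("pics/s3.png",cv2.resize(b,None,fx=4.5,fy=4.5,interpolation=cv2.INTER_CUBIC))
b=camera("top")[230:310,285:405,::-1]
cv2.imwrite("pics/t3.png",cv2.resize(b,None,fx=6.5,fy=6.5,interpolation=cv2.INTER_CUBIC))
E
```

```text
t 6.15 pos [ 0.4758 -0.1251  0.0677] q [-2.770e+01  3.500e+01  1.083e+02 -1.000e-01  3.670e+01 -2.550e+01] F [-0.2  4.3  6.3] M [ 0.48 -0.07  0.96] w 0.0126
offset [ 0.02 -0.03  0.07] rot [ 0.05  0.08 -2.35]
```

View pics/s3.png

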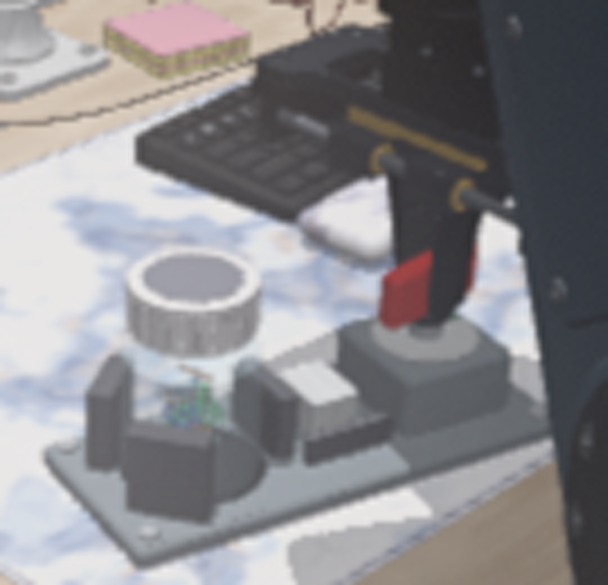

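View pics/t3.png

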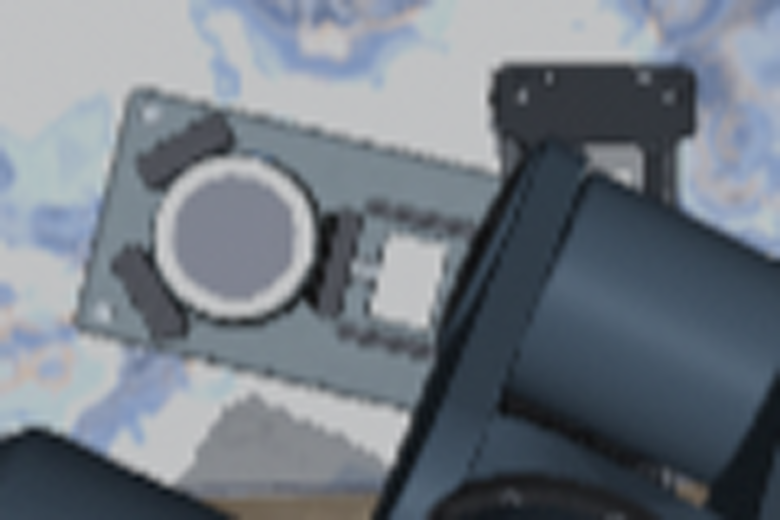

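The moment about z reached 0.96 N m, so the handle is at its stop. The jaw has advanced against the jar, and the lid is now at about (236,239) in the crop. I'll release and rise.

Call:
drive_tool(plan=[{"offset": [0,0,0],"delta_rot": [0,0,-2],"jaw": 1.5},{"offset": [0,0,0],"delta_rot": [0,0,-2],"jaw": 3},{"offset": [0,0,0],"delta_rot": [0,0,-2],"jaw": 4},{"offset": [0,0,-1.5],"delta_rot": [0,0,-2],"jaw": 4},{"offset": [0,0,-4],"delta_rot": [0,0,-2],"jaw": 5},{"offset": [0,0,-7],"delta_rot": [0,0,-2],"jaw": 7},{"offset": [0,0,-10],"delta_rot": [0,0,-2],"jaw": 8.7},{"offset": [0,0,-11.5],"delta_rot": [0,0,-2],"jaw": 8.7}])

```text
time: 6.92
position: [0.4775, -0.1261, 0.1853]
tool_rot: [1.0, -0.004, 0.002, 0.001]
ft_force: [-0.1, 0.3, -0.1]
grip_width: 0.0535
```

```bash
python3 - <<'E'
from h import *
im=camera("top");print(ray("top",np.array([236,239.5])/6.5+[285,230]-.42,.116), ray("scene",np.array([193.5,279])/4.5+[305,180]-.4,.116))
b=camera("scene")[180:310,305:440,::-1]
cv2.imwrite("pics/s4.png",cv2.resize(b,None,fx=4.5,fy=4.5,interpolation=cv2.INTER_CUBIC))
cv2.imwrite("pics/t4.png",cv2.resize(im[230:310,285:405,::-1],None,fx=6.5,fy=6.5,interpolation=cv2.INTER_CUBIC))
E
python3 go.py .51 .006 .18 0
```

```text
[[0.51018761 0.0061016  0.116     ]] [[0.51063207 0.00899866 0.116     ]]
t 7.02 pos [ 0.4781 -0.1264  0.1851] q [-27.8  23.2 103.1  -0.   53.3 -27.3] F [ 0.1  0.3 -0.1] M [-0.   -0.08 -0.01] w 0.0617
offset [  3.08 -13.27   0.48] rot [ 0.2  -0.33 -0.49]
```

View pics/s4.png

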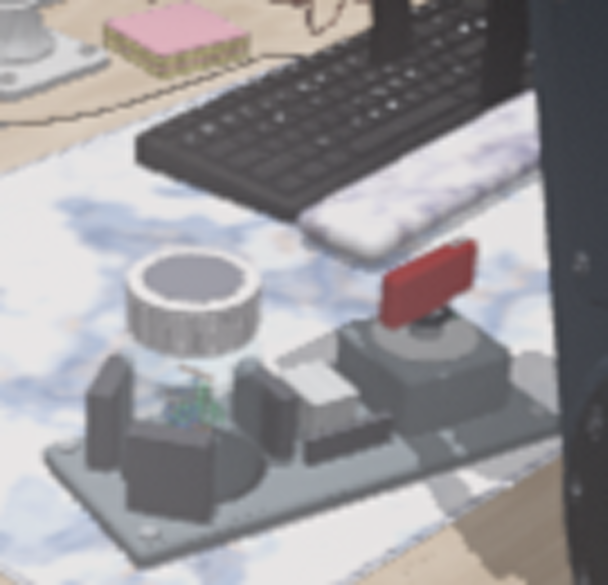

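View pics/t4.png

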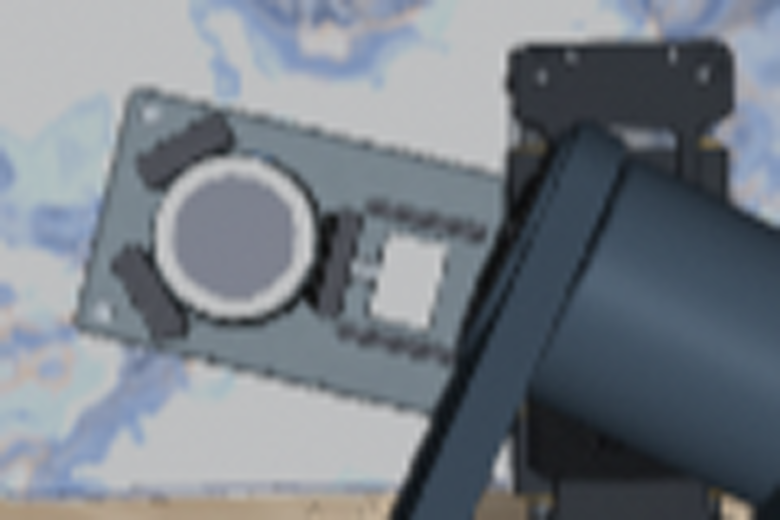

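Call:
drive_tool(plan=[{"offset": [0.5,-1.5,0],"delta_rot": [0,0,-0.5],"jaw": 8.7},{"offset": [1,-4,0],"delta_rot": [0,0,-0.5],"jaw": 8.7},{"offset": [1.5,-6.5,0],"delta_rot": [0,0,-0.5],"jaw": 8.7},{"offset": [2,-9,0],"delta_rot": [0,0,-0.5],"jaw": 8.7},{"offset": [2.5,-11,0],"delta_rot": [0,0,-0.5],"jaw": 8.7},{"offset": [3,-12.5,0],"delta_rot": [0,0,-0.5],"jaw": 8.7},{"offset": [3.1,-13.3,0],"delta_rot": [0,0,-0.5],"jaw": 8.7},{"offset": [3.1,-13.3,0],"delta_rot": [0,0,-0.5],"jaw": 8.7}])

```text
time: 7.68
position: [0.5075, 0.0089, 0.1813]
tool_rot: [1.0, 0.001, -0.001, -0.0]
ft_force: [-0.1, 0.1, 0.6]
grip_width: 0.0863
```

```bash
python3 go.py .5105 .007 .087 0
python3 - <<'E'
from h import *
b=camera("scene")[150:310,305:440,::-1]
cv2.imwrite("pics/s5.png",cv2.resize(b,None,fx=3.7,fy=3.7,interpolation=cv2.INTER_CUBIC))
cv2.imwrite("pics/t5.png",cv2.resize(camera("top")[230:310,285:405,::-1],None,fx=6.5,fy=6.5,interpolation=cv2.INTER_CUBIC))
E
```

```text
t 7.68 pos [0.5075 0.0089 0.1813] q [-11.6  24.7 101.2  -0.   54.3 -11.8] F [-0.1  0.1  0.6] M [ 0.05 -0.07 -0.04] w 0.0863
offset [0.32 0.2  9.43] rot [-0.03  0.15  0.17]
```

View pics/s5.png

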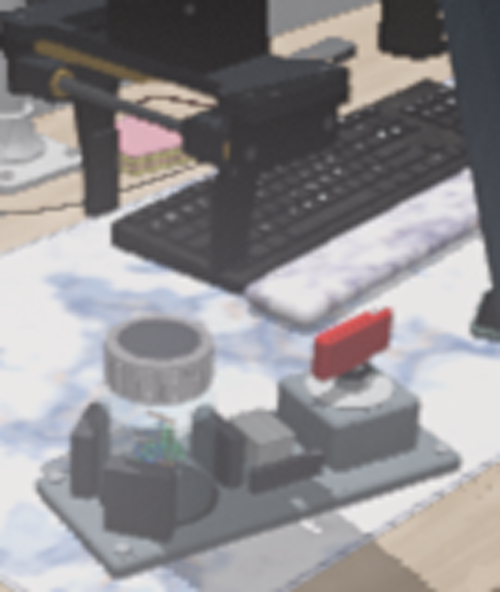

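View pics/t5.png

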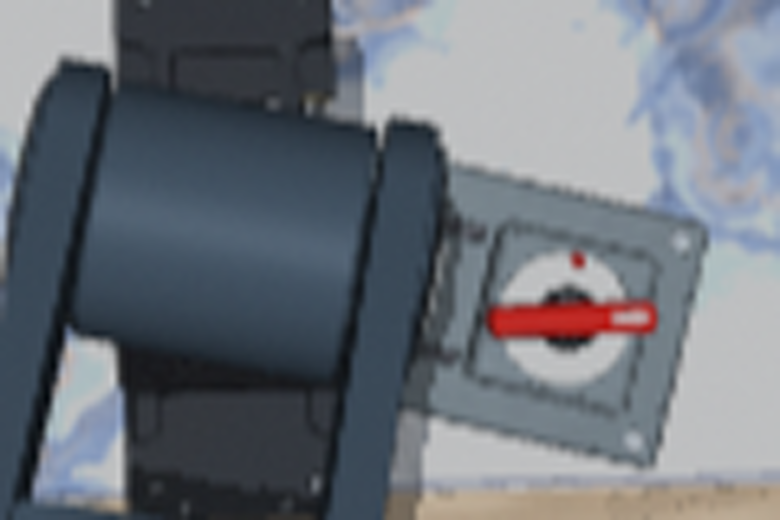

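The pointer now covers the green dot at about (630,316), with the red dot exposed at (578,260), so the vise is clamped. Next I'll descend around the lid.

Call:
drive_tool(plan=[{"offset": [0.2,0.1,0.5],"delta_rot": [0,0,0],"jaw": 8.7},{"offset": [0.3,0.2,2],"delta_rot": [0,0,0],"jaw": 8.7},{"offset": [0.3,0.2,3.5],"delta_rot": [0,0,0],"jaw": 8.7},{"offset": [0.3,0.2,5],"delta_rot": [0,0,0],"jaw": 8.7},{"offset": [0.3,0.2,6.5],"delta_rot": [0,0,0],"jaw": 8.7},{"offset": [0.3,0.2,8],"delta_rot": [0,0,0],"jaw": 8.7},{"offset": [0.3,0.2,9],"delta_rot": [0,0,0],"jaw": 8.7},{"offset": [0.3,0.2,9.4],"delta_rot": [0,0,0],"jaw": 8.7}])

```text
time: 8.45
position: [0.5104, 0.0048, 0.0869]
tool_rot: [1.0, -0.0, -0.001, -0.0]
ft_force: [0.4, -0.0, -0.5]
grip_width: 0.0872
```

```bash
python3 go.py .5105 .007 .087 0
python3 - <<'E'
from h import *
b=camera("scene")[180:310,305:440,::-1]
cv2.imwrite("pics/s6.png",cv2.resize(b,None,fx=4.5,fy=4.5,interpolation=cv2.INTER_CUBIC))
E
python3 go.py .5105 .007 .087 0
```

```text
t 8.45 pos [0.5104 0.0048 0.0869] q [-12.   33.9 105.   -0.   41.3 -12. ] F [ 0.4 -0.  -0.5] M [-0.04 -0.11 -0.02] w 0.0872
offset [ 0.01 -0.22 -0.01] rot [-0.03  0.16 -0.03]
t 8.5 pos [0.5104 0.0049 0.0869] q [-12.   33.8 105.   -0.   41.3 -12. ] F [ 0.4  0.6 -0.7] M [-0.08 -0.12 -0.06] w 0.0871
offset [ 0.01 -0.21 -0.01] rot [-0.03  0.17 -0.02]
```

View pics/s6.png

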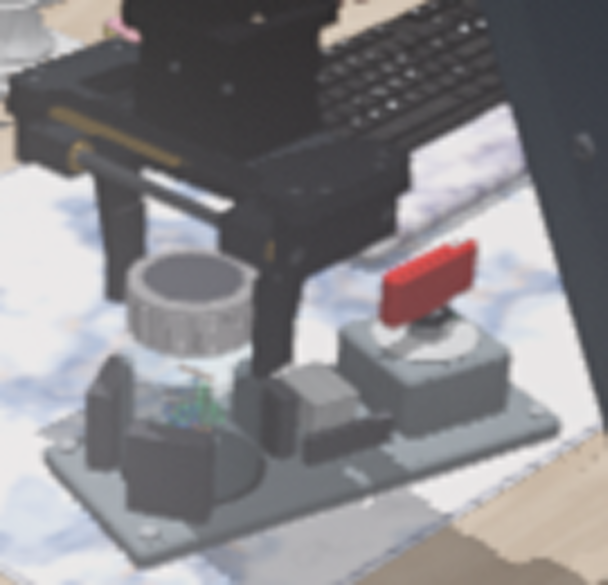

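The lid sits between the two fingers, which are at (120,270) and (275,330). I'll correct y by 2 mm and close.

Call:
drive_tool(plan=[{"offset": [0,-0.2,0],"delta_rot": [0,0,0],"jaw": 8},{"offset": [0,-0.2,0],"delta_rot": [0,0,0],"jaw": 7.5},{"offset": [0,-0.2,0],"delta_rot": [0,0,0],"jaw": 7},{"offset": [0,-0.2,0],"delta_rot": [0,0,0],"jaw": 6.6},{"offset": [0,-0.2,0],"delta_rot": [0,0,0],"jaw": 6.3},{"offset": [0,-0.2,0],"delta_rot": [0,0,0],"jaw": 6},{"offset": [0,-0.2,0],"delta_rot": [0,0,0],"jaw": 5.5},{"offset": [0,-0.2,0],"delta_rot": [0,0,0],"jaw": 5.5}], squeeze=35)

```text
time: 9.17
position: [0.5109, 0.0076, 0.0888]
tool_rot: [1.0, 0.001, -0.0, 0.0]
ft_force: [-1.6, -0.0, 4.0]
grip_width: 0.0617
```

```bash
python3 go.py .5105 .007 .087 0
```

```text
t 9.17 pos [0.5109 0.0076 0.0888] q [-11.7  33.6 105.   -0.   41.4 -11.7] F [-1.6 -0.   4. ] M [-0.05  0.2   0.04] w 0.0617
offset [-0.04  0.06  0.18] rot [0.   0.04 0.07]
```

Call:
drive_tool(plan=[{"offset": [0,0,0],"delta_rot": [0,0,-3],"jaw": 5.5},{"offset": [0,0,-0.02],"delta_rot": [0,0,-7],"jaw": 5.5},{"offset": [0,0,-0.04],"delta_rot": [0,0,-11],"jaw": 5.5},{"offset": [0,0,-0.06],"delta_rot": [0,0,-15],"jaw": 5.5},{"offset": [0,0,-0.08],"delta_rot": [0,0,-19],"jaw": 5.5},{"offset": [0,0,-0.1],"delta_rot": [0,0,-23],"jaw": 5.5},{"offset": [0,0,-0.11],"delta_rot": [0,0,-27],"jaw": 5.5},{"offset": [0,0,-0.12],"delta_rot": [0,0,-31],"jaw": 5.5}])

```text
time: 9.83
position: [0.5119, 0.0079, 0.09]
tool_rot: [0.963, 0.269, 0.001, -0.0]
ft_force: [0.4, 1.1, 1.0]
grip_width: 0.0614
```

```bash
python3 go.py .5105 .007 .087 70;python3 - <<'E'
from h import *
b=camera("scene")[180:310,305:440,::-1]
cv2.imwrite("pics/s7.png",cv2.resize(b,None,fx=4.5,fy=4.5,interpolation=cv2.INTER_CUBIC))
E
```

```text
t 9.83 pos [0.5119 0.0079 0.09  ] q [-1.170e+01  3.350e+01  1.049e+02  1.000e-01  4.150e+01 -4.290e+01] F [0.4 1.1 1. ] M [ 0.17 -0.12 -0.15] w 0.0614
offset [-0.16  0.    0.3 ] rot [  0.04  -0.07 -38.79]
```

View pics/s7.png

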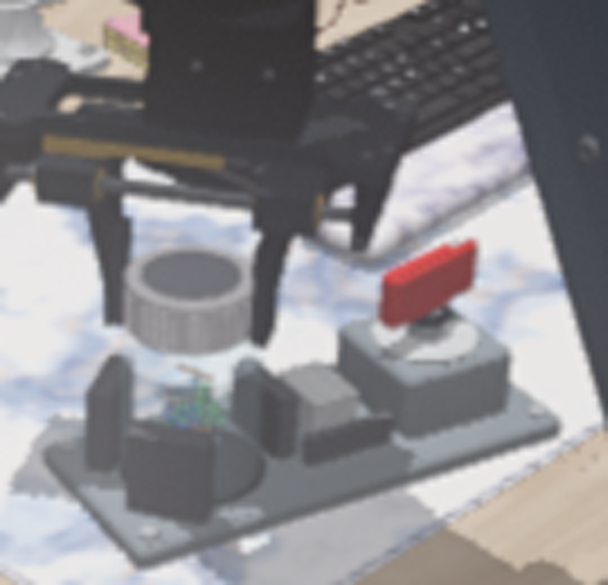

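The clips at (190,395) look unchanged, so the jar isn't turning. I'll continue.

Call:
drive_tool(plan=[{"offset": [0,0,-0.02],"delta_rot": [0,0,-5],"jaw": 5.5},{"offset": [0,0,-0.04],"delta_rot": [0,0,-10],"jaw": 5.5},{"offset": [0,0,-0.06],"delta_rot": [0,0,-15],"jaw": 5.5},{"offset": [0,0,-0.09],"delta_rot": [0,0,-20],"jaw": 5.5},{"offset": [0,0,-0.12],"delta_rot": [0,0,-25],"jaw": 5.5},{"offset": [0,0,-0.16],"delta_rot": [0,0,-30],"jaw": 5.5},{"offset": [0,0,-0.2],"delta_rot": [0,0,-35],"jaw": 5.5},{"offset": [0,0,-0.23],"delta_rot": [0,0,-40],"jaw": 5.5}])

```text
time: 10.55
position: [0.5112, 0.0077, 0.0921]
tool_rot: [0.813, 0.582, -0.0, -0.0]
ft_force: [-0.1, -0.3, -0.3]
grip_width: 0.0615
```

```bash
python3 go.py .5105 .007 .1 70;python3 - <<'E'
from h import *
b=camera("scene")[180:310,305:440,::-1]
cv2.imwrite("pics/s8.png",cv2.resize(b,None,fx=4.5,fy=4.5,interpolation=cv2.INTER_CUBIC))
E
```

```text
t 10.55 pos [0.5112 0.0077 0.0921] q [-11.7  33.3 104.9   0.   41.8 -82.9] F [-0.1 -0.3 -0.3] M [ 0.08 -0.06  0.04] w 0.0615
offset [-0.09 -0.05 -0.79] rot [-0.   -0.    1.22]
```

View pics/s8.png

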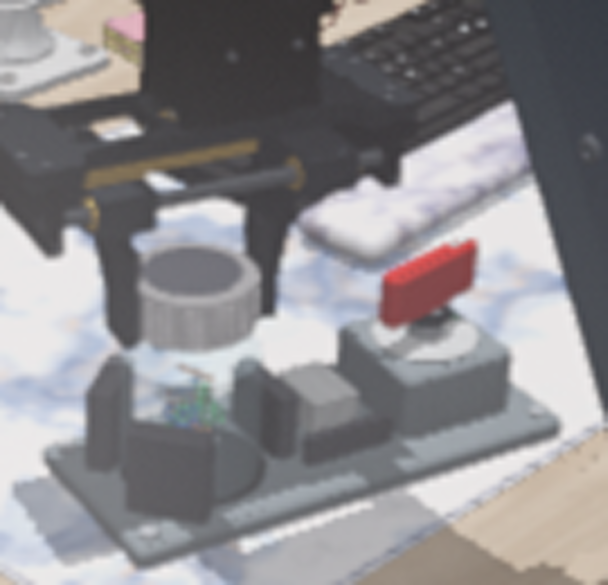

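The lid has turned 71° with about 3.3 mm of rise and near-zero force. I'll start a slow lift.

Call:
drive_tool(plan=[{"offset": [0,0,-0.1],"delta_rot": [0,0,0],"jaw": 5.5},{"offset": [0,0,-0.15],"delta_rot": [0,0,0],"jaw": 5.5},{"offset": [0,0,-0.2],"delta_rot": [0,0,0],"jaw": 5.5},{"offset": [0,0,-0.25],"delta_rot": [0,0,0],"jaw": 5.5},{"offset": [0,0,-0.3],"delta_rot": [0,0,0],"jaw": 5.5},{"offset": [0,0,-0.35],"delta_rot": [0,0,0],"jaw": 5.5},{"offset": [0,0,-0.4],"delta_rot": [0,0,0],"jaw": 5.5},{"offset": [0,0,-0.4],"delta_rot": [0,0,0],"jaw": 5.5}])

```text
time: 11.27
position: [0.5114, 0.0076, 0.0962]
tool_rot: [0.814, 0.581, 0.0, 0.0]
ft_force: [-1.1, 0.1, 0.4]
grip_width: 0.0614
```

```bash
python3 go.py .5112 .0077 .119 71
```

```text
t 11.27 pos [0.5114 0.0076 0.0962] q [-11.7  32.9 104.7   0.   42.4 -82.7] F [-1.1  0.1  0.4] M [ 0.06 -0.14 -0.02] w 0.0614
offset [ 0.01 -0.02 -2.28] rot [ 0.01 -0.    0.04]
```

No resistance, so the threads are free. I'll lift 2.3 cm more.

Call:
drive_tool(plan=[{"offset": [0,0,-0.2],"delta_rot": [0,0,0],"jaw": 5.5},{"offset": [0,0,-0.6],"delta_rot": [0,0,0],"jaw": 5.5},{"offset": [0,0,-1],"delta_rot": [0,0,0],"jaw": 5.5},{"offset": [0,0,-1.4],"delta_rot": [0,0,0],"jaw": 5.5},{"offset": [0,0,-1.8],"delta_rot": [0,0,0],"jaw": 5.5},{"offset": [0,0,-2.1],"delta_rot": [0,0,0],"jaw": 5.5},{"offset": [0,0,-2.3],"delta_rot": [0,0,0],"jaw": 5.5},{"offset": [0,0,-2.3],"delta_rot": [0,0,0],"jaw": 5.5}])

```text
time: 11.93
position: [0.5117, 0.0076, 0.1197]
tool_rot: [0.814, 0.581, 0.0, 0.0]
ft_force: [0.3, 0.2, -0.5]
grip_width: 0.0619
```

```bash
python3 go.py .5112 .0077 .119 71;python3 - <<'E'
from h import *
b=camera("scene")[180:310,305:440,::-1]
cv2.imwrite("pics/s9.png",cv2.resize(b,None,fx=4.5,fy=4.5,interpolation=cv2.INTER_CUBIC))
b=camera("top")[230:310,285:405,::-1]
cv2.imwrite("pics/t9.png",cv2.resize(b,None,fx=6.5,fy=6.5,interpolation=cv2.INTER_CUBIC))
E
python3 go.py .5112 .0077 .119 71
```

```text
t 11.93 pos [0.5117 0.0076 0.1197] q [-11.7  30.6 103.8   0.   45.6 -82.7] F [ 0.3  0.2 -0.5] M [ 0.06 -0.17 -0.  ] w 0.0619
offset [-0.   -0.05  0.07] rot [ 0.07 -0.01  0.06]
t 12.03 pos [0.5113 0.0076 0.1191] q [-11.7  30.6 103.8   0.   45.6 -82.7] F [-0.2 -0.  -0.6] M [ 0.05 -0.13 -0.03] w 0.0616
offset [ 0.   -0.01  0.01] rot [ 0.01 -0.    0.06]
```

View pics/s9.png

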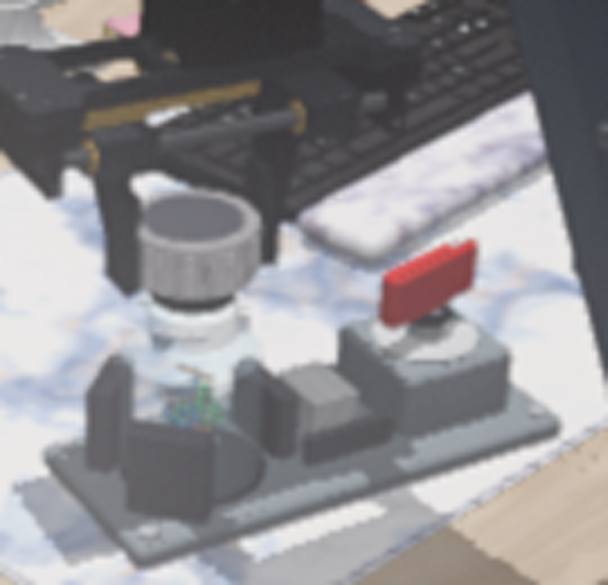

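View pics/t9.png

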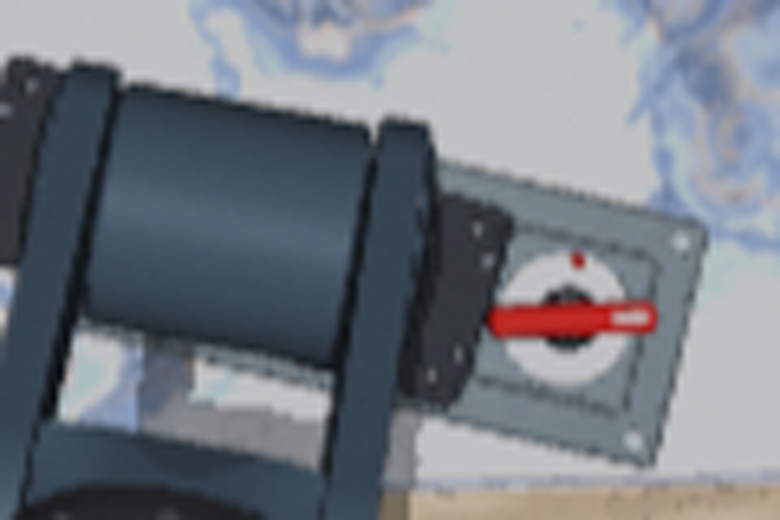

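The lid is level and centred about 16 mm above the open rim, with the jar still in place and the pointer on green. One hold call to settle, then a final check and hand-in.

Call:
drive_tool(plan=[{"offset": [0,0,0],"delta_rot": [0,0,0],"jaw": 5.5},{"offset": [0,0,0],"delta_rot": [0,0,0],"jaw": 5.5},{"offset": [0,0,0],"delta_rot": [0,0,0],"jaw": 5.5},{"offset": [0,0,0],"delta_rot": [0,0,0],"jaw": 5.5},{"offset": [0,0,0],"delta_rot": [0,0,0],"jaw": 5.5},{"offset": [0,0,0],"delta_rot": [0,0,0],"jaw": 5.5},{"offset": [0,0,0],"delta_rot": [0,0,0],"jaw": 5.5},{"offset": [0,0,0],"delta_rot": [0,0,0],"jaw": 5.5}])

```text
time: 12.7
position: [0.5113, 0.0076, 0.119]
tool_rot: [0.814, 0.581, -0.0, -0.0]
ft_force: [0.3, -1.2, -0.1]
grip_width: 0.0616
```

```bash
python3 go.py .5112 .0077 .119 71;python3 - <<'E'
from h import *
b=camera("scene")
cv2.imwrite("pics/s10.png",b[:,:,::-1]); cv2.imwrite("pics/s10z.png",cv2.resize(b[215:275,325:375,::-1],None,fx=9,fy=9,interpolation=cv2.INTER_CUBIC))
E
```

```text
t 12.7 pos [0.5113 0.0076 0.119 ] q [-11.7  30.6 103.8  -0.   45.6 -82.7] F [ 0.3 -1.2 -0.1] M [ 0.08 -0.15  0.  ] w 0.0616
offset [ 0.01 -0.01  0.  ] rot [-0.    0.    0.06]
```

View pics/s10z.png

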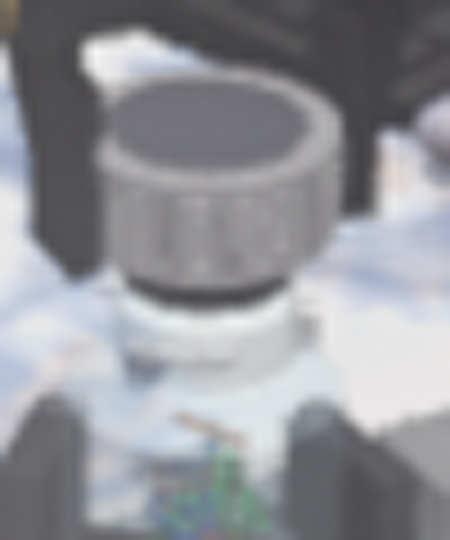

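View pics/s10.png

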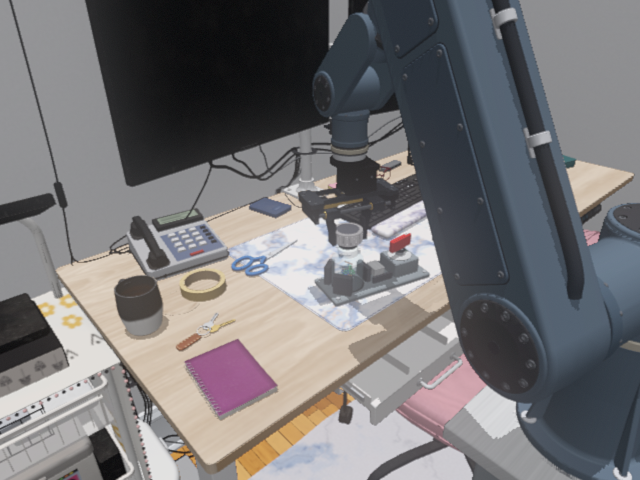

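The close-up shows the lid skirt ending at about row 285, with the black seal ring (row 295) and the bare neck and lugs below it. In the full view the mug, tape, scissors and notebook are where they were. The arm hides the phone and eraser.

```bash
python3 -c "
from rig import *
print(hand_in())"
```

```text
the job is handed in; nothing more can be done
None
```

I clamped the vise, unscrewed the lid and lifted it off. I handed the job in at about 12.7 s, with the lid still in the gripper above the open jar. No verdict was reported.

- **Vise:** I turned the red handle about 76° clockwise, until the moment rose to about 1 N m at the stop. The last top view shows the white pointer over the green dot. On my first grip the fingertips seemed to rest on the handle's hub, with a 12 N upward push, so I opened, rose 5 mm and gripped again.
- **Lid:** I turned it 71° counter-clockwise, following its rise, then lifted it straight up about 30 mm from closed without any resistance. By the arm's readings it is level and about 16 mm clear of the rim. It is within a few millimetres of where I measured the jar's axis, and is gripped at 61.6 mm with a 35 N grip setting. Outside forces were about 1 N.
- **Jar and surroundings:** The paper clips looked unmoved while I turned the lid, so I took the jar as not turning. The mug, notebook, tape and scissors are where they were.
- **Not checked:** I never saw the blue dot directly. The arm hid the phone and eraser in the last picture, but nothing went near them below about 18 cm. The two cameras disagreed by up to 3 mm on the lid's position; I used a point between them, and the fingers centred on the lid without trouble.

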